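# Draw the slack enclosure door tight with its T-handle latch

## Task

Two small grey electrical enclosures lie on their backs on the bench, doors up. One door is already latched tight; the other still stands a little proud of its gasket. Turn the T-handle of the proud door clockwise, seen from above, all the way to its stop so that the door is drawn down tight, then let go; leave the other latch as it is.

Things in the scene. Friction and masses are not known exactly. Their poses are not given: they have to be found in the camera images.
- slack_box: The enclosure whose door stands proud: grey steel, 140 x 120 x 64 mm high plus a 10 mm door, fixed; origin under its centre, x towards the hinge edge (away from the robot), y along it, z up. The like enclosure with the tight door is elsewhere: one is left of the bench vice, one right, which is which varies. T-handle on the centre line, 35 mm in from the free edge nearer the robot.
- slack_grip (a point): Centre of the T-handle's dark steel bar on that door: 66 mm long, 14 wide, 18 high; its top 9 mm above this point, underside 9 mm below, door face 31 mm below (a 14 mm round stem and a flat 5 mm collar between). Axes turn with the handle: z up within 4 degrees, y along the bar, x across it (pinch along x). It turns about z through this point, which sinks about 6 mm as the latch draws up.
- slack_latch (a joint): Turn of that T-handle, rad: 0 open (bar along the door's free edge), growing clockwise seen from above to the stop at 1.40 (80 degrees: bar nearly from free edge to hinge edge), fully drawn up. Starts between 0 and 0.2, needs about 0.2 to 0.3 N m, stays where it is left.
- slack_door (a joint): Angle of that door about its hinge, rad: about 0.055 (free edge about 8 mm proud) with the latch open, 0 drawn tight on the gasket. Only the latch moves it, in proportion to its turn; pressing on the door does not.
- done_latch (a joint): Turn of the like T-handle on the other enclosure, rad, same scale: starts at about 1.39, drawn up (bar nearly from free edge to hinge edge), and is to stay there.

How it is judged:
At the end, for the whole second after the job is handed in: The slack enclosure's T-handle is turned to within 0.18 rad (10 degrees) of its stop at 1.40 and is at rest, its door is within 0.010 rad (1.4 mm at the free edge) of tight, and the other enclosure's handle is still within 0.18 rad of its stop (value of joint each of slack_latch, done_latch above 1.22 rad and value of joint slack_door below 0.01 rad and velocity of joint slack_latch below 0.1 rad/s); the robot touches nothing.
It fails at once if the other enclosure's latch is turned back (value of joint done_latch below 1.22 rad).
It also fails if it takes over 32 s, if anything falls off the work surface, if the arm or the gripper's body presses on something with over 40 N, if the wrist force passes 120 N, or if a joint passes its speed limit or range.

## Robot

A 6-joint arm with a two-finger parallel gripper is mounted at the origin on a cart in front of the work surface, level with it; the furniture and walls round the work are solid. World frame = base frame: x ahead of the robot, y to its left, z up, the work surface at z = 0. Lengths are in m, angles in rad, forces in N, time in s.
With the tool pointing down it reaches from about 0.375 to 0.9 m from the base axis. Payload 3.1 kg.
Tool frame: the origin (TCP) lies at the very end of the fingers, on their centre line; the grasp point (between the pads) lies 19 mm behind it; z points along the fingers, y is the direction in which the jaws open and shut (so a half turn about z gives the same grasp; the last joint's range is limited). The gripper opens to 85 mm and grips with 20 to 120 N. Pads are 22 mm wide; open, the fingers measure 114 mm over their backs; the gripper's body (76 mm by 85 mm) begins 54 mm behind the grasp point. The pads swing forward as they close: fully open they stand 13 mm farther back than shut.
Start: joints at [1.04, 0.527, 1.433, -0, 1.181, -0.178], TCP at [0.216, 0.586, 0.231] pointing down, gripper open.
Joint ranges: [-3.08, 3.08], [-0.75, 2.2], [0.22, 2.44], [-1.43, 4.57], [0, 2.65], [-2.85, 2.85]. Speed limits (rad/s): [2.79, 2.79, 3.14, 3.14, 3.14, 3.14].

## Interface

Orientations are given as a unit quaternion [x, y, z, w].
In Python, from station import * gives the robot as it stands.
- The arm moves only by the tool jog_arm, never from a script. Its argument "motion" is a list of rows, each a list of 5 numbers: the shift along the world's x, y, z in cm, then the turn about the world's z in degrees, then the closure in counts, from 0 (fully open) to 255 (shut). In form: [[tx, ty, tz, yaw, jaw], ...]. A call has 1 to 10 rows; each row shifts and turns the pose as measured when the row begins; what a row does not reach is not made up. A row lasts 1/12 s, in which the tool goes at most 41.7 mm and 7.16 degrees, less where a joint would pass 70% of its speed; a pose out of reach is approached as far as the arm can. A call with a gripper value outside its range is refused whole. The fingers move at their own pace and stop on an object; "squeeze" is the grip in N (left out, the last holds). Time passes only in rows, so rows that do not move let the fingers close. It gives the time, the measured TCP pose, the force and the opening at its end, in the units of the state.
- sense(): the state, without advancing time (a new reading comes with each control period).
- snapshot(name): name is "scene" or "top" or "wrist"; returns a dict with "img" (420x560x3 uint8, red, green, blue), "depth" (420x560 float32, m along the optical axis (not along the pixel's ray), 0 where there is no reading), "intrinsics" (3x3 intrinsics, pixels), "eye" and "attitude" of the camera in the world. Camera axes: x right, y down, z forward; pixel columns grow to the right and rows downward; lengths in m; the calibration is good to about 2 mm. A picture is of the moment at which its call begins.
- sign_off(): hands the job in, once; it reports no verdict.
The state is a dict: "t": time; "q": joint angles; "qd": joint speeds; "tau": joint torques, N m; "tcp_pos": TCP position; "tool_rot": TCP orientation; "force": force on the tool from outside, world axes, zero at the start; "ft_torque": the same for the moment, N m; "finger_gap": opening from 0.0 (shut) to 1.0 (fully open).
Only numpy, scipy, OpenCV 4.12 (cv2) and the standard library are available. Lean on these libraries where they do the work, as an engineer would, in place of code of your own. Each camera call takes 0.05 s, during which the arm holds its last target.

## Working session

There is one attempt and no reset: what is moved stays moved. The work goes in short steps, Python scripts to look and compute and a tool call to move; the robot and the scene stay as the last step left them, time stands still between calls to the robot, and variables do not carry over. Pictures are saved under pics/ and viewed, and the job is handed in when it is done.

Besides the shell and the picture viewer there is one more tool, called as a command line: name --pt "numbers of a row" for each row, then --argument value for the rest. jog_arm: Moves the arm, as the interface text tells. Its arguments: {"type":"object","properties":{"motion":{"type":"array","items":{"type":"array","items":{"type":"number"}}},"squeeze":{"type":"number"}},"required":["motion"]}

```bash
mkdir -p pics; ls; cat > h.py <<'E'
from station import *
import numpy as np, cv2
from scipy.spatial.transform import Rotation as R
def snap(n,fn):
    s=snapshot(n); cv2.imwrite('pics/'+fn,s['img'][:,:,::-1]); np.savez('pics/'+fn+'.npz',**s); return s
def att(s):
    a=np.array(s['attitude'],float)
    return a if a.shape==(3,3) else R.from_quat(a).as_matrix()
def pts(s):
    K=np.array(s['intrinsics']);d=s['depth'];v,u=np.mgrid[:d.shape[0],:d.shape[1]]
    c=np.stack([(u-K[0,2])/K[0,0]*d,(v-K[1,2])/K[1,1]*d,d],-1)
    return c@att(s).T+np.array(s['eye'])
E
python3 - <<'E'
from h import *
print(sense())
for n in['top','scene']:
    s=snap(n,n+'1.png'); print(n,s['eye'],s['attitude'],s['intrinsics'])
E
```

```text
pics
{'t': 0.0, 'q': array([ 1.03950169e+00,  5.28498088e-01,  1.43392001e+00,  4.94155223e-09,
        1.18142846e+00, -1.78479672e-01]), 'qd': array([-0.00088574,  0.00043223,  0.00056777,  0.00183295,  0.00019879,
       -0.00077594]), 'tau': array([ 1.61442724e-03, -4.42341936e+01, -1.78028888e+01, -5.78503159e-05,
        8.27042037e-03, -3.13152043e-06]), 'tcp_pos': array([0.21554475, 0.58587258, 0.2303084 ]), 'tool_rot': array([ 1.75493839e-01,  9.84479884e-01, -1.05672698e-03, -3.91600922e-04]), 'force': array([0.20765757, 0.09366925, 0.13744255]), 'ft_torque': array([ 0.00288234, -0.00502359, -0.0277083 ]), 'finger_gap': 0.9996811335950835}
top [ 0.40131235 -0.14303183  0.9262321 ] [-0.69667839  0.71117068 -0.07510256  0.05687785] [[379.81543409   0.         285.51968121]
 [  0.         379.81543409 207.97160318]
 [  0.           0.           1.        ]]
scene [ 0.04337058 -0.2049605   0.86006132] [ 0.70059432 -0.64871182  0.19523261 -0.22410891] [[447.99992881   0.         278.3136123 ]
 [  0.         447.99992881 218.6277335 ]
 [  0.           0.           1.        ]]
```

View pics/top1.png

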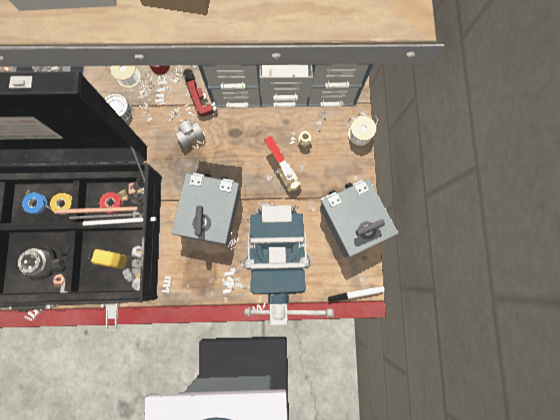

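View pics/scene1.png

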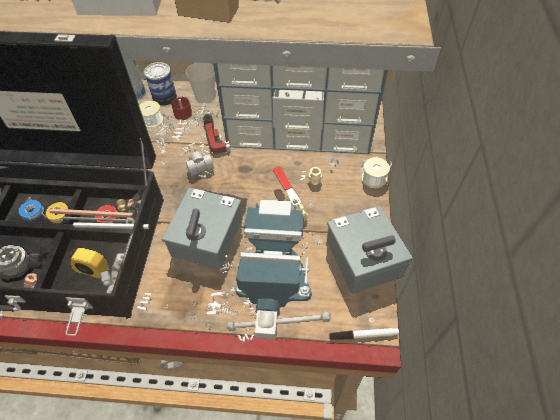

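The left box (handle at top px (200,222)) has its bar running from free edge to hinge edge, so it is the done one. The right box (handle at about (369,229)) has its bar along the free edge, so it is the slack one. Next I measure it.

```bash
python3 - <<'E'
from h import *
for n,roi in[('top',(340,405,205,250)),('scene',(340,410,225,270))]:
    s=np.load(f'pics/{n}1.png.npz'); P=pts(s); im=s['img'].astype(int)
    u0,u1,v0,v1=roi
    m=np.zeros(im.shape[:2],bool); m[v0:v1,u0:u1]=True
    Z=P[...,2]
    b=m&(im.sum(2)<230)
    print(n,'dark',b.sum(),'z hist',np.histogram(Z[b],bins=np.arange(.05,.14,.005)))
    bar=m&(Z>.098)&(Z<.13)
    q=P[bar]; print('bar n',len(q),'med z',np.percentile(q[:,2],[5,50,95]))
    c=q[:,:2].mean(0); 
    (cx,cy),wh,a=cv2.minAreaRect((q[:,:2]*1000).astype(np.float32)); print('mean',c,'rect',cx,cy,wh,a)
    box=cv2.boxPoints(((cx,cy),wh,a)); print(box.round(0).tolist())
    # box door top face
    lid=np.zeros_like(m); lid[(165 if n=='top' else 195):(265 if n=='top' else 300),315:415]=True
    l=lid&(Z>.06)&(Z<.095); q=P[l]
    r=cv2.minAreaRect((q[:,:2]*1000).astype(np.float32)); print('lid',r, cv2.boxPoints(r).round(0).tolist())
    A=np.c_[q[:,:2],np.ones(len(q))]; print('plane',np.linalg.lstsq(A,q[:,2],rcond=None)[0], np.percentile(q[:,2],[2,50,98]))
    crop=s['img'][v0-50:v1+50,u0-50:u1+50,::-1]; cv2.imwrite(f'pics/{n}crop.png',cv2.resize(crop,None,fx=4,fy=4)[:600,:800])
    # surroundings: tall stuff to the right / around
    w=(P[...,0]>.3)&(P[...,0]<.8)&(P[...,1]<-.2)
    print('y range of bench-level',np.percentile(P[w&(abs(Z)<.01)][:,1],[1,99]))
E
```

```text
top dark 99 z hist (array([ 5,  3,  0,  0,  0,  0, 15, 43,  0,  0,  0,  0,  1,  5,  4,  0,  0]), array([0.05 , 0.055, 0.06 , 0.065, 0.07 , 0.075, 0.08 , 0.085, 0.09 ,
       0.095, 0.1  , 0.105, 0.11 , 0.115, 0.12 , 0.125, 0.13 , 0.135]))
bar n 208 med z [0.11477167 0.12148574 0.12404854]
mean [ 0.50849673 -0.34562804] rect 509.48956298828125 -347.5071716308594 (14.451684951782227, 66.16957092285156) 21.767738342285156
[[491.0, -319.0], [515.0, -381.0], [528.0, -376.0], [504.0, -314.0]]
lid ((541.7789306640625, -332.9658203125), (148.6619873046875, 126.20584106445312), 23.595489501953125) [[448.0, -305.0], [499.0, -421.0], [635.0, -361.0], [585.0, -245.0]]
plane [-0.04866725 -0.02464857  0.0985227 ] [0.07433428 0.08028012 0.0862898 ]
y range of bench-level [-0.48081575 -0.2026403 ]
scene dark 176 z hist (array([ 0,  1,  0,  0,  0,  1,  2, 72,  4,  0,  0,  2, 29, 48, 15,  0,  0]), array([0.05 , 0.055, 0.06 , 0.065, 0.07 , 0.075, 0.08 , 0.085, 0.09 ,
       0.095, 0.1  , 0.105, 0.11 , 0.115, 0.12 , 0.125, 0.13 , 0.135]))
bar n 325 med z [0.10780694 0.12198722 0.12510832]
mean [ 0.50671842 -0.34743175] rect 509.0843505859375 -347.98651123046875 (15.224349975585938, 65.28132629394531) 22.267732620239258
[[490.0, -321.0], [514.0, -381.0], [528.0, -375.0], [504.0, -315.0]]
lid ((542.4580688476562, -334.1534423828125), (149.77195739746094, 127.52011108398438), 23.475252151489258) [[448.0, -306.0], [499.0, -422.0], [637.0, -363.0], [586.0, -246.0]]
plane [-0.01113903 -0.01859867  0.08093657] [0.06272479 0.08200999 0.08810851]
y range of bench-level [-0.48154818 -0.20210642]
```

View pics/topcrop.png

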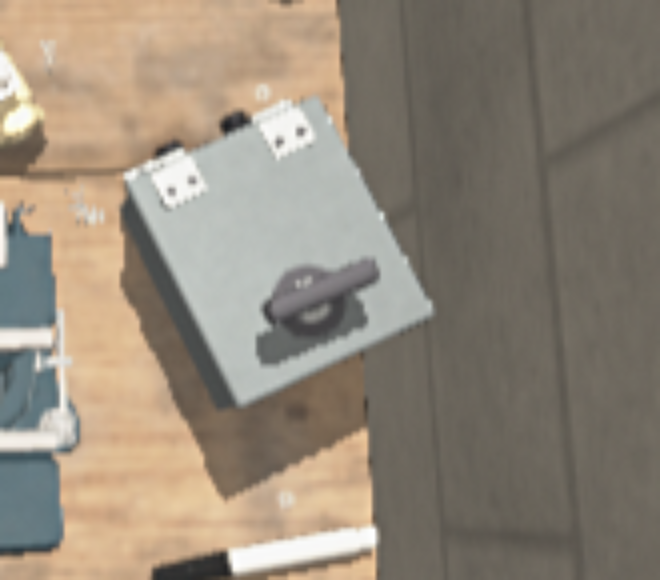

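View pics/scenecrop.png

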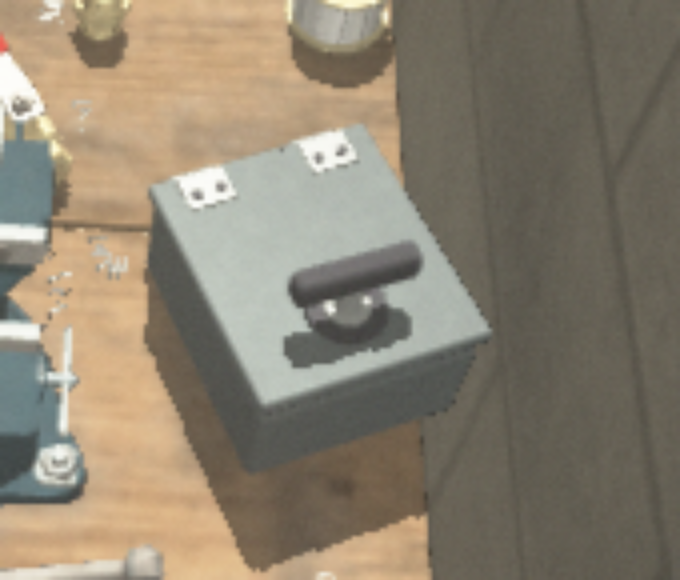

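```bash
python3 - <<'E'
from h import *
for n in['top','scene']:
    s=np.load(f'pics/{n}1.png.npz'); P=pts(s).reshape(-1,3); P=P[s['depth'].ravel()>0]
    w=P[(P[:,0]>.3)&(P[:,0]<.75)&(P[:,1]<-.43)]
    print(n,'wall/floor z pct',np.percentile(w[:,2],[1,25,50,75,99]),'y',np.percentile(w[:,1],[1,50,99]))
    a=np.array([.216,.586]);b=np.array([.509,-.348])
    for t in np.linspace(0,1,11):
        c=a+(b-a)*t; k=np.hypot(*(P[:,:2]-c).T)<.11
        print(c.round(2),k.sum(), P[k,2].max().round(3) if k.any() else None)
    sh=P[(P[:,2]>.3)&(P[:,0]>.3)&(P[:,0]<1.2)&(P[:,1]<.1)]
    if len(sh): print('shelf x min,z',sh[:,0].min(),np.percentile(sh[:,2],[1,50,99]), np.percentile(sh[:,1],[1,50,99]))
E
```

```text
top wall/floor z pct [-0.23836618  0.19042276  0.35059436  0.43953964  0.52492645] y [-0.48159891 -0.48019225 -0.47878751]
[0.22 0.59] 1219 -0.789
[0.25 0.49] 1436 0.015
[0.27 0.4 ] 2713 0.112
[0.3  0.31] 3798 0.113
[0.33 0.21] 4798 0.113
[0.36 0.12] 6144 0.113
[0.39 0.03] 6384 0.115
[ 0.42 -0.07] 7397 0.182
[ 0.45 -0.16] 7107 0.185
[ 0.48 -0.25] 7092 0.185
[ 0.51 -0.35] 5617 0.125
shelf x min,z 0.3000688461449021 [0.30497345 0.35955742 0.52405916] [-0.48140436 -0.47958383  0.08692145]
scene wall/floor z pct [-0.79653736  0.08760702  0.30249981  0.42326456  0.54736872] y [-0.48246326 -0.48125409 -0.46751174]
[0.22 0.59] 579 -0.52
[0.25 0.49] 1517 -0.032
[0.27 0.4 ] 4504 0.114
[0.3  0.31] 8618 0.115
[0.33 0.21] 11145 0.115
[0.36 0.12] 12851 0.115
[0.39 0.03] 12435 0.117
[ 0.42 -0.07] 12651 0.184
[ 0.45 -0.16] 11512 0.187
[ 0.48 -0.25] 10604 0.187
[ 0.51 -0.35] 7995 0.127
shelf x min,z 0.3000012419307507 [0.30464394 0.3601008  0.54782529] [-0.48247091 -0.48082798  0.08583222]
```

jog_arm --pt "1.6 -3.2 1 -4.8 0" --pt "1.6 -3.2 1 -4.8 0" --pt "1.6 -3.2 1 -4.8 0" --pt "1.6 -3.2 1 -4.8 0" --pt "1.6 -3.2 1 -4.8 0" --pt "1.6 -3.2 1 -4.8 0" --pt "1.6 -3.2 0 -4.8 0" --pt "1.6 -3.2 0 -4.8 0" --pt "1.6 -3.2 0 -4.8 0" --pt "1.6 -3.2 0 -4.8 0"

```text
t: 0.93
tcp_pos: [0.3741, 0.2565, 0.2877]
tool_rot: [0.571, 0.821, -0.002, -0.003]
force: [0.2, -0.8, -0.5]
finger_gap: 1.0
```

jog_arm --pt "0.8 -3.5 0 0 0" --pt "0.8 -3.5 0 0 0" --pt "0.8 -3.5 0 0 0" --pt "0.8 -3.5 0 0 0" --pt "0.8 -3.5 0 0 0" --pt "0.8 -3.5 0 0 0" --pt "0.8 -3.5 0 0 0" --pt "0.8 -3.5 0 0 0" --pt "0.8 -3.5 0 0 0" --pt "0.8 -3.5 0 0 0"

```text
t: 1.77
tcp_pos: [0.4539, -0.1108, 0.2863]
tool_rot: [0.573, 0.819, -0.001, -0.004]
force: [0.6, -0.1, 0.2]
finger_gap: 1.005
```

jog_arm --pt "0.7 -3.2 0 0 0" --pt "0.7 -3.2 0 0 0" --pt "0.7 -3.2 0 0 0" --pt "0.7 -3.2 0 0 0" --pt "0.7 -3.2 0 0 0" --pt "0.6 -3.0 0 0 0" --pt "0.6 -2.8 0 0 0" --pt "0.4 -1.5 -0.5 0 0" --pt "0 0 -1 0 0" --pt "0 0 -1 0 0"

```text
t: 2.6
tcp_pos: [0.5043, -0.365, 0.2571]
tool_rot: [0.578, 0.816, -0.002, -0.004]
force: [-0.6, 0.4, 0.3]
finger_gap: 0.997
```

jog_arm --pt "0.4 1.7 -1.0 2.0 60" --pt "0 0 -1.0 0 100" --pt "0 0 0 0 100" --pt "0 0 0 0 100"

```text
t: 2.93
tcp_pos: [0.5044, -0.3401, 0.2296]
tool_rot: [0.562, 0.827, -0.0, -0.011]
force: [0.4, -0.2, 0.2]
finger_gap: 0.608
```

```bash
python3 - <<'E'
from h import *
st=sense(); print(st['tcp_pos'],R.from_quat(st['tool_rot']).as_matrix()[:,1:].round(4),st['finger_gap'],st['force'])
s=snap('wrist','w1.png'); print(s['eye'])
P=pts(s);Z=P[...,2]; im=s['img'].astype(int)
m=(Z>.112)&(Z<.13)&(np.hypot(P[...,0]-.509,P[...,1]+.348)<.05)
q=(P[m][:,:2]*1000).astype(np.float32); print(m.sum(),cv2.minAreaRect(q),q.mean(0),np.percentile(P[m][:,2],[5,50,95]))
v,u=np.nonzero(m);print('px',u.mean(),v.mean())
for n in['top','scene']:
    snap(n,n+'2.png')
E
```

```text
[ 0.50437776 -0.34009626  0.229638  ] [[ 0.9298 -0.019 ]
 [ 0.3678  0.0125]
 [-0.0131 -0.9997]] 0.6077288103393415 [ 0.43668653 -0.20010194  0.16248892]
[ 0.47760584 -0.26663935  0.37472487]
1276 ((508.97344970703125, -345.21795654296875), (14.11552619934082, 65.10966491699219), 21.528432846069336) [ 508.0286  -343.40973] [0.11957444 0.12303837 0.12442493]
px 281.0485893416928 217.15047021943573
```

View pics/w1.png

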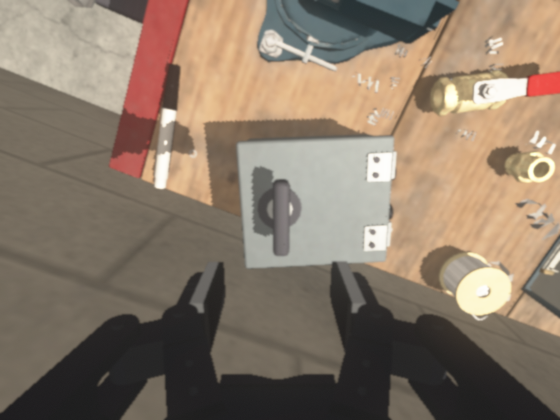

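View pics/scene2.png

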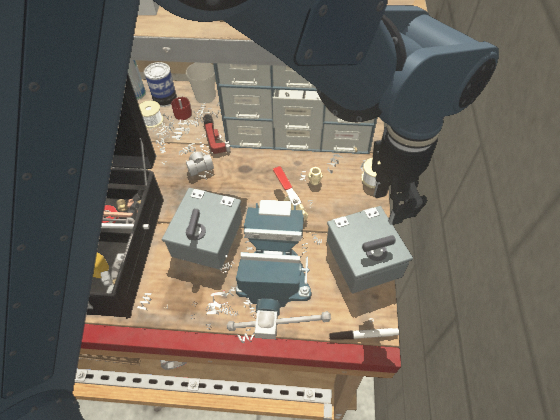

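The wrist view shows the bar upright at px (281,217). Its axis lies at 21.5°, and the views agree on a centre of about (0.509, -0.347) with the top at about 0.122. Next I centre above it and go down.

jog_arm --pt "0.5 -0.7 -2 0 100" --pt "0 0 -2 0 100" --pt "0 0 -2 0 100" --pt "0 0 -1 0 100" --pt "0 0 0 0 100" --pt "0 0 0 0 100"

```text
t: 3.58
tcp_pos: [0.5136, -0.3516, 0.1653]
tool_rot: [0.562, 0.827, -0.002, -0.002]
force: [0.2, -0.1, 0.5]
finger_gap: 0.606
```

jog_arm --pt "-0.45 0.45 0 0 100" --pt "0 0 0 0 100" --pt "0 0 0 0 100"

```text
t: 3.83
tcp_pos: [0.5098, -0.3478, 0.1682]
tool_rot: [0.562, 0.827, -0.002, -0.0]
force: [0.0, 0.6, 0.6]
finger_gap: 0.613
```

jog_arm --pt "0 0 -1.5 0 100" --pt "0 0 -1.5 0 100" --pt "0 0 -1.5 0 100" --pt "0 0 -1 0 100" --pt "0 0 -0.5 0 100" --pt "0 0 0 0 100" --pt "0 0 0 0 100"

```text
t: 4.42
tcp_pos: [0.5132, -0.3507, 0.1136]
tool_rot: [0.562, 0.827, -0.004, 0.007]
force: [0.1, -0.9, -0.4]
finger_gap: 0.61
```

jog_arm --pt "-0.4 0.4 -0.8 0 100" --pt "0 0 -0.7 0 100" --pt "0 0 -0.3 0 100" --pt "0 0 0 0 100" --pt "0 0 0 0 100"

```text
t: 4.83
tcp_pos: [0.5097, -0.3471, 0.096]
tool_rot: [0.562, 0.827, -0.004, 0.009]
force: [0.0, -0.6, -0.3]
finger_gap: 0.602
```

jog_arm --pt "0 0 -0.2 0 150" --pt "0 0 0 0 255" --pt "0 0 0 0 255" --pt "0 0 0 0 255" --pt "0 0 0 0 255" --pt "0 0 0 0 255" --squeeze 50

```text
t: 5.33
tcp_pos: [0.509, -0.3478, 0.0943]
tool_rot: [0.561, 0.827, -0.005, 0.009]
force: [0.0, 0.2, -0.3]
finger_gap: 0.156
```

```bash
python3 - <<'E'
from h import *
st=sense(); print(st['tcp_pos'],st['finger_gap'],st['force'],st['ft_torque'])
snap('wrist','w3.png')
E
```

```text
[ 0.50895149 -0.34780174  0.09426573] 0.1555945006690271 [ 0.03176024  0.24633477 -0.30531282] [-0.19165256  0.61666347 -0.10301138]
```

View pics/w3.png

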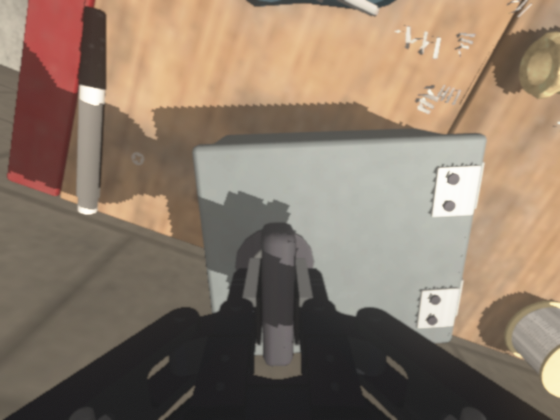

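The fingers hold the bar (px (280,290)) between the pads, and the gap of about 13 mm matches its 14 mm width. I start the clockwise turn.

jog_arm --pt "0 0 -0.03 -4 255" --pt "0 0 -0.03 -4 255" --pt "0 0 -0.03 -4 255" --pt "0 0 -0.03 -4 255" --pt "0 0 0 0 255"

```text
t: 5.8
tcp_pos: [0.5084, -0.3481, 0.0931]
tool_rot: [0.673, 0.739, -0.008, 0.008]
force: [1.1, 0.1, -0.1]
finger_gap: 0.157
```

jog_arm --pt "0 0 -0.03 -4 255" --pt "0 0 -0.03 -4 255" --pt "0 0 -0.03 -4 255" --pt "0 0 -0.03 -4 255" --pt "0 0 -0.03 -4 255" --pt "0 0 -0.03 -4 255" --pt "0 0 -0.03 -4 255" --pt "0 0 0 0 255"

```text
t: 6.47
tcp_pos: [0.5074, -0.3484, 0.0911]
tool_rot: [0.833, 0.553, -0.011, 0.005]
force: [-0.7, -0.4, -0.5]
finger_gap: 0.148
```

jog_arm --pt "0.05 0 -0.03 -4 255" --pt "0 0 -0.03 -4 255" --pt "0.05 0 -0.03 -4 255" --pt "0 0 -0.03 -4 255" --pt "0 0 -0.03 -4 255" --pt "0 0 -0.03 -4 255" --pt "0 0 -0.03 -4 255" --pt "0 0 0 0 255"

```text
t: 7.13
tcp_pos: [0.5065, -0.3485, 0.0892]
tool_rot: [0.941, 0.338, -0.012, 0.002]
force: [-2.2, -0.6, -0.4]
finger_gap: 0.156
```

```bash
python3 - <<'E'
from h import *
st=sense(); print(st['tcp_pos'],st['finger_gap'],st['force'],st['ft_torque'])
y=R.from_quat(st['tool_rot']).as_matrix()[:,1]; print(np.degrees(np.arctan2(y[1],y[0])))
E
```

```text
[ 0.50645036 -0.34850472  0.08919556] 0.15589072345709043 [-2.15266791 -0.60601148 -0.36802279] [-0.19527905 -0.09070698 -0.13185958]
-50.45608665521782
```

jog_arm --pt "0.05 0 -0.02 -3 255" --pt "0 0 -0.02 -3 255" --pt "0 0 0 -2 255"

```text
t: 7.38
tcp_pos: [0.5062, -0.3485, 0.0888]
tool_rot: [0.961, 0.276, -0.013, 0.001]
force: [-1.9, 1.1, -0.8]
finger_gap: 0.158
```

```bash
python3 - <<'E'
from h import *
st=sense(); print(st['tcp_pos'],st['finger_gap'],st['force'],st['ft_torque'])
y=R.from_quat(st['tool_rot']).as_matrix()[:,1]; print(np.degrees(np.arctan2(y[1],y[0])))
E
```

```text
[ 0.50617441 -0.34852617  0.08875415] 0.15777467396900816 [-1.9463294   1.14882435 -0.78561078] [-0.06222833 -0.12362479  0.85958628]
-57.940479476995606
```

The moment about z rose to 0.86 N m at yaw -58°, which means the handle is at its stop (predicted -56.5°). I hold briefly, let go and retreat.

jog_arm --pt "0 0 0 -1 255" --pt "0 0 0 0 255" --pt "0 0 0 0 100" --pt "0 0 0 0 100" --pt "0 0 0 0 100" --pt "0 0 0 0 100" --pt "0 0 0 0 100"

```text
t: 7.97
tcp_pos: [0.5079, -0.3483, 0.0892]
tool_rot: [0.962, 0.273, -0.011, 0.002]
force: [-0.5, -0.1, 0.2]
finger_gap: 0.607
```

jog_arm --pt "0 0 0.5 0 100" --pt "0 0 1 0 100" --pt "0 0 2 0 100" --pt "0 0 2 0 100" --pt "0 0 2 0 100" --pt "0 0 2 0 100" --pt "0 0 2 0 100" --pt "0 0 2 0 100" --pt "0 0 0 0 100" --pt "0 0 0 0 100"

```text
t: 8.8
tcp_pos: [0.5073, -0.3475, 0.2368]
tool_rot: [0.962, 0.272, -0.009, 0.002]
force: [-0.4, 0.5, -0.4]
finger_gap: 0.605
```

```bash
python3 - <<'E'
from h import *
st=sense(); print(st['t'],st['tcp_pos'],st['finger_gap'],st['force'],st['ft_torque'])
for n in['wrist','scene','top']:
    s=snap(n,n+'4.png'); P=pts(s);Z=P[...,2]
    m=(Z>.105)&(Z<.125)&(np.hypot(P[...,0]-.509,P[...,1]+.348)<.045)
    q=(P[m][:,:2]*1000).astype(np.float32)
    print(n,m.sum(),cv2.minAreaRect(q) if len(q)>5 else None,np.median(Z[m]) if m.any() else None)
    m=(Z>.105)&(Z<.125)&(abs(P[...,1]-.05)<.06)&(P[...,0]>.45)&(P[...,0]<.62)
    q=(P[m][:,:2]*1000).astype(np.float32); print(' done',m.sum(),cv2.minAreaRect(q) if len(q)>5 else None)
E
```

```text
8.8 [ 0.50732512 -0.3474925   0.23682529] 0.6049520255854982 [-0.43336551  0.48241857 -0.36290943] [-0.03507751  0.01528244 -0.01242334]
wrist 1181 ((507.4213562011719, -346.79931640625), (64.818603515625, 14.003691673278809), 33.40734100341797) 0.11750761286600325
 done 0 None
scene 284 ((507.1573181152344, -348.7372131347656), (65.52706909179688, 14.534708976745605), 34.099178314208984) 0.1167573518907648
 done 235 ((533.1880493164062, 21.404085159301758), (14.433164596557617, 64.7149429321289), 89.19911193847656)
top 0 None None
 done 218 ((532.7583618164062, 22.962398529052734), (14.501413345336914, 65.52481079101562), 88.0734634399414)
```

View pics/wrist4.png

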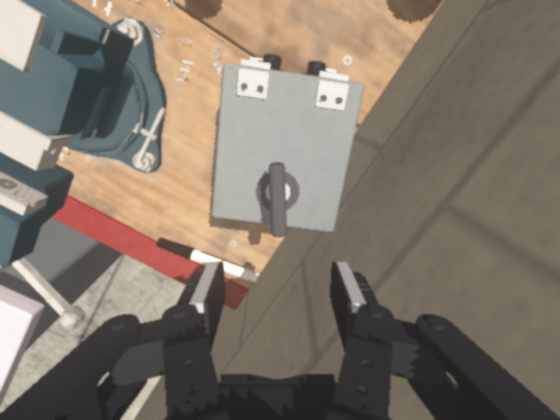

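View pics/scene4.png

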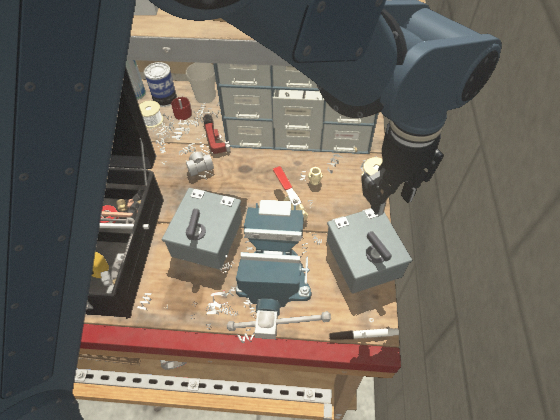

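The wrist view shows the bar at px (278,200), running from free edge to hinge edge, and the door flat. The bar is at 33.4–34.1°, so the latch is at about 79–80°. Its top is down 5.5 mm, and the done handle looks unmoved.

```bash
python3 - <<'E'
from h import *
print(sense()['qd'].round(3)); print(sign_off())
E
```

```text
[-0.001  0.017  0.013  0.     0.003  0.002]
the job is handed in; nothing more can be done
None
```

I turned the slack enclosure's T-handle (the box right of the vice) clockwise to its stop, let go and backed off about 15 cm. I handed in at about 9 s of the 32 s allowed.

- **Slack handle:** the moment about z rose to 0.86 N m at the end of the turn. Afterwards the bar measured 33.4–34.1° (wrist and scene cameras) against the box's 23.5°. That puts the latch at about 79–80°, or 1.38–1.40 rad.
- **Door:** the bar's top sank from 0.123 to 0.1175 m, about 5.5 mm of the expected 6 mm. I inferred the door angle from this and the latch turn and did not measure it directly.
- **Other handle:** the robot never went near it. After the turn it lay along the free-edge-to-hinge line (long axis within about 2° of the world x axis). I did not measure its angle beforehand, only compared the pictures.
- **Robot:** the last force readings were below 1 N, with the gripper open and clear.

The top camera's final check of the slack handle found no points, probably because the arm blocked its view.

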